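# Raise the worktop socket tower and hold it up

## Task

I want to plug the red kettle into the socket tower in the worktop. First make the sockets dead by turning the timer knob on the steel plate fully anticlockwise to its off stop; then press the green button so that the tower springs free, take the tower by the handle on its cap and pull it straight up past its first stop to its second stop, both sections fully out. It sinks if let go, so finish while still holding it up there for me, and leave everything else where it stands.

Things in the scene. Friction and masses are not known exactly. Their poses are not given: they have to be found in the camera images.
- power_unit: Fixed power unit: steel face plate 110 x 250 x 8 mm flat on the worktop. Origin: centre of its underside, at worktop height; z up, y along the 250 mm side, x towards the back. On it in a row (x = 0): square socket tower at y = -75 mm, green release button at y = +12 mm, timer knob at y = +80 mm. The tower's collar is 86 mm square, 14 mm high.
- timer_knob (a joint): Angle of the timer knob, rad. 0 = off: the anticlockwise end stop, pointer at the red mark on the unit's -x side; grows clockwise seen from above, to 4.6. Starts at 0.7 to 1.3. Friction 0.04 N m: it stays where it is left.
- timer_grip (a point): Grip point of the timer knob, on its vertical axis 35 mm above the worktop, turning with it. Black disc 48 mm across, its top 18 mm above the worktop, with an upright grip bar along this point's x: 42 long, 14 wide (grip along y), from 17 to 45 mm above the worktop. White pointer line on the bar's -x end. At angle 0 the point's axes are the unit's.
- release_button (a joint): Travel of the green release button, m. 0 = out, 0.006 = fully pressed; sprung (1.5 N at the start, 5 N fully down). From about 0.003 on its bolt frees the tower, which rises on its own by about 25 mm within about a second while the button is held down; the bolt then no longer catches it.
- button_top (a point): Centre of the top of the green button: disc 25 mm across, 22 mm above the worktop when out, in a black bezel ring 36 mm across, 13 mm high.
- pull_handle: Dark steel bow handle on the tower's cap. Origin: centre of its bar, 54 mm long along its x, 12 mm wide along y, 12 mm high; free space 17.5 mm high under the bar down to the cap; legs 10 mm thick at the bar's ends. Axes as the power unit's. Bar centre above the worktop: 42 mm latched, about 67 mm sprung free, 212 mm with both sections fully out.
- socket_column (a joint): How far the inner section (black square column 50 mm, cap 64 mm square) is out of the sleeve, m. 0 = down and latched (it cannot be pulled up until the button has been pressed), about 0.025 once sprung free, 0.085 = first stop. It comes out first, against 6 N or less.
- socket_sleeve (a joint): How far the outer section (aluminium square sleeve 62 mm) is out of the worktop, m. 0 = down; once the column is at its first stop it is drawn up with it, 0.085 = second stop (rigid). Both together weigh 0.77 kg, friction about 1 N: the pull is about 9 N, and they sink if let go.
- kettle_red: Bystander: red electric kettle with a bow handle, 168 x 224 x 223 mm, behind the unit. Origin: about the centre of its underside.
- mug_dotted: Bystander: white mug with blue dots, 92 x 127 x 93 mm, behind the unit. Origin: under its centre.
- spice_tin: Bystander: yellowish tin box with a hinged lid, 71 x 104 x 58 mm, to the left of the unit. Origin: centre of its underside.
- tumbler: Bystander: upturned steel tumbler, 68 mm across, 92 mm high, to the right of the unit. Origin: centre of its underside.

How it is judged:
By the outcome, as a careful person would: the job done as asked, in the order asked, and still so for the second after the job is handed in, while the arm keeps its last pose, push and grip.
It also fails if it takes over 64 s, if anything falls off the work surface, if the arm or the gripper's body presses on something with over 40 N, if the wrist force passes 120 N, or if a joint passes its speed limit or range.

## Robot

A 6-joint arm with a two-finger parallel gripper is mounted at the origin on a cart in front of the work surface, level with it; the furniture and walls round the work are solid. World frame = base frame: x ahead of the robot, y to its left, z up, the work surface at z = 0. Lengths are in m, angles in rad, forces in N, time in s.
With the tool pointing down it reaches from about 0.325 to 0.9 m from the base axis. Payload 6.1 kg.
Tool frame: the origin (TCP) lies midway between the tips of the shut fingers; the grasp point (between the pads) lies 19 mm behind it; z points along the fingers, y is the line along which they close (so a half turn about z gives the same grasp; the last joint's range is limited). The gripper opens to 85 mm and grips with 20 to 120 N. Pads are 22 mm wide; open, the fingers measure 114 mm over their backs; the gripper's body (76 mm by 85 mm) begins 54 mm behind the grasp point. The pads swing forward as they close: fully open they stand 13 mm farther back than shut.
Start: joints at [-1.26, 0.22, 1.526, -0, 1.395, -0.126], TCP at [0.264, -0.566, 0.231] pointing down, gripper open.
Joint ranges: [-2.98, 2.98], [-0.91, 2.08], [0.09, 2.57], [-1.24, 4.39], [0.2, 2.65], [-2.68, 2.68]. Speed limits (rad/s): [2.57, 2.57, 3.01, 3.14, 3.14, 3.14].

## Interface

Orientations are given as a rotation vector (axis times angle).
In Python, from cell import bot, optics gives the robot as it stands. The module is installed in compiled form; this text tells all that it offers.
- The arm moves only by the tool send_rows, never from a script. Its argument "plan" is a list of rows, each an object with "slide": the shift along the tool's x, y, z in mm, a list of three; "twist": the turn, a rotation vector about the tool's x, y, z in degrees, a list of three; "grip": the finger opening in mm, from 0 to 85.4. In form: [{"slide": [dx, dy, dz], "twist": [ax, ay, az], "grip": grip}, ...]. A call has exactly 5 rows; each row shifts and turns the commanded pose from where the row before left it, along the tool's axes as they then stand; what a row does not reach is not made up. A row lasts 1/10 s, in which the tool goes at most 50 mm and 8.59 degrees, less where a joint would pass 70% of its speed; a pose out of reach is approached as far as the arm can. A call with a gripper value outside its range is refused whole. The fingers move at their own pace and stop on an object; the grip force is fixed at half the most. Time passes only in rows, so rows that do not move let the fingers close, or fill a call up. It gives the time, the measured TCP pose, the force, the opening and the grip force at its end, in the units of the state.
- bot.get_state(): the state, without advancing time (a new reading comes with each control period).
- optics.read_camera(name): name is "scene" or "side" or "wrist"; returns a dict with "pixels" (384x512x3 uint8, red, green, blue), "z_map" (384x512 float32, m along the optical axis (not along the pixel's ray), 0 where there is no reading), "fx", "fy", "cx", "cy" (pixels), "distortion" ([k1, k2, p1, p2, k3] as OpenCV has them; the pictures are not rectified), "xyz" and "orientation" of the camera in the world. Camera axes: x right, y down, z forward; pixel columns grow to the right and rows downward; lengths in m; the calibration is good to about 2 mm. A picture is of the moment at which its call begins.
- bot.hand_in(): hands the job in; it is judged then, once.
The state is a dict: "time": time; "q": joint angles; "joint_vel": joint speeds; "effort": joint torques, N m; "ee_pos": TCP position; "ee_rot": TCP orientation; "force": force on the tool from outside, world axes, zero at the start; "torque": the same for the moment, N m; "gripper_width": finger opening in m; "grip_force": force on a finger pad.
Only numpy, scipy, OpenCV 4.12 (cv2) and the standard library are available. Lean on these libraries where they do the work, as an engineer would, in place of code of your own. Each camera call takes 0.05 s, during which the arm holds its last target. There are 200 camera calls.

## Working session

There is one attempt and no reset: what is moved stays moved. The work goes in short steps, Python scripts to look and compute and a tool call to move; the robot and the scene stay as the last step left them, time stands still between calls to the robot, and variables do not carry over. Pictures are saved under pics/ and viewed, at most 10 in all, crops included, and the job is handed in when it is done.

Besides the shell and the picture viewer there is one more tool, called after ">>>" as name(argument=value, ...), one argument or row to a line, values as JSON. send_rows: Moves the arm, as the interface text tells. Its arguments: {"type":"object","properties":{"plan":{"type":"array"}},"required":["plan"]}

```bash
mkdir -p pics; cat > h.py <<'E'
import numpy as np, cv2
from scipy.spatial.transform import Rotation as R
from cell import bot, optics
def rot(o):
    o=np.array(o,float)
    return o if o.shape==(3,3) else (R.from_rotvec(o).as_matrix() if o.size==3 else R.from_quat(o).as_matrix())
def cam(n):
    c=optics.read_camera(n); c['K']=np.array([[c['fx'],0,c['cx']],[0,c['fy'],c['cy']],[0,0,1]]); c['R']=rot(c['orientation']); c['t']=np.array(c['xyz']); return c
def rays(c,uv):
    p=cv2.undistortPoints(np.array(uv,float).reshape(-1,1,2),c['K'],np.array(c['distortion']))[:,0]
    return np.c_[p,np.ones(len(p))]
def plane(c,uv,z):
    d=rays(c,uv)@c['R'].T; return c['t']+d*((z-c['t'][2])/d[:,2])[:,None]
def depth(c,uv):
    uv=np.array(uv,int).reshape(-1,2); z=c['z_map'][uv[:,1],uv[:,0]]
    return (rays(c,uv)*z[:,None])@c['R'].T+c['t']
def cloud(c):
    v,u=np.mgrid[:384,:512]; return depth(c,np.c_[u.ravel(),v.ravel()]).reshape(384,512,3)
E
python3 - <<'E'
from h import *
s=bot.get_state(); print(s['ee_pos'],s['ee_rot'],s['gripper_width'],s['force'])
ims=[]
for n in ('scene','side'):
    c=cam(n); print(n,c['t'],c['R'][:,2],c['fx'],c['orientation']); ims.append(c['pixels'])
    cv2.imwrite(f'pics/{n}0.png',cv2.resize(c['pixels'][...,::-1],(768,576)))
E
```

```text
[ 0.26423726 -0.56573234  0.23019286] [-3.06507075e+00 -6.80321201e-01  2.85785378e-04] 0.0855718931409907 [ 0.83420966 -1.14080352  0.04928273]
scene [-0.11451691  0.8077353   1.05905517] [ 0.49693805 -0.52504221 -0.69092927] 481.7812898453511 [-0.96595049  2.4629708  -1.04864302]
side [ 0.61154073 -1.12103698  0.66449472] [ 0.00299782  0.87975955 -0.47540945] 413.61739648016095 [-2.06605885  0.02806129  0.01253449]
```

View pics/scene0.png

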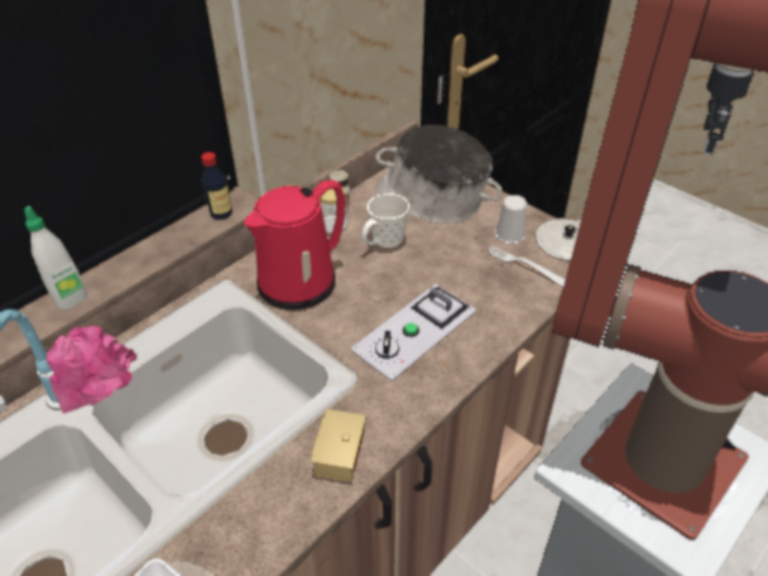

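View pics/side0.png

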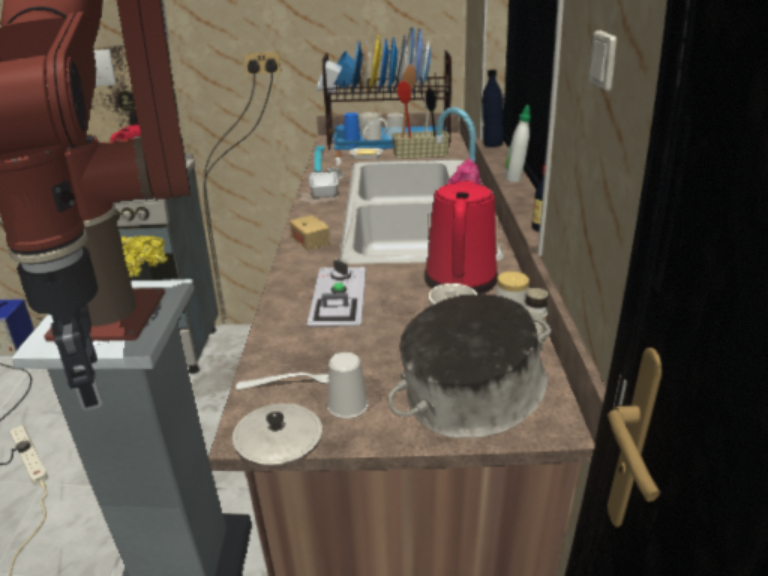

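The scene view, at 768-wide scale, shows the plate with its knob at (387,345), the green button at (411,329) and the tower at (440,303). The side view shows the knob at (341,270), the button at (339,288) and the tower at (337,305).

```bash
python3 - <<'E'
from h import *
L=[]
for n,seed in (('scene',(274,219)),('side',(226,192))):
    c=cam(n); im=c['pixels']; hsv=cv2.cvtColor(im,cv2.COLOR_RGB2HSV)
    g=cv2.inRange(hsv,(45,120,50),(80,255,255)); x0,y0=seed
    m=np.zeros_like(g); m[y0-12:y0+12,x0-12:x0+12]=255; g&=m
    M=cv2.moments(g,True); uv=[M['m10']/M['m00'],M['m01']/M['m00']]
    L.append((c,uv)); print(n,'green',uv,M['m00'],plane(c,[uv],.022))
    # plate: low-saturation lilac pixels; hull -> minAreaRect in world plane z=.008
    P=cloud(c)
    near=(np.hypot(P[...,0]-plane(c,[uv],.022)[0,0],P[...,1]-plane(c,[uv],.022)[0,1])<.18)
    pl=((hsv[...,1]<45)&(hsv[...,2]>130)&near&(P[...,2]<.03)).astype(np.uint8)
    k,lab,st,_=cv2.connectedComponentsWithStats(pl); i=1+np.argmax(st[1:,4])
    v,u=np.where(lab==i); W=plane(c,np.c_[u,v],.008)[:,:2]
    r=cv2.minAreaRect((W*1000).astype(np.float32)); print('plate',r,len(u), 'depth z',np.median(P[lab==i][:,2]))
    tall=near&(P[...,2]>.012)&(P[...,2]<.06); print('raised n',tall.sum())
    x,y=seed; cv2.imwrite(f'pics/{n}1.png',cv2.resize(im[y-48:y+48,x-64:x+64,::-1],(768,576),interpolation=cv2.INTER_CUBIC))
A=[];b=[]
for c,uv in L:
    d=rays(c,[uv])[0]@c['R'].T; d/=np.linalg.norm(d); Q=np.eye(3)-np.outer(d,d); A.append(Q); b.append(Q@c['t'])
print('button tri',np.linalg.solve(sum(A),sum(b)))
E
python3 -c "
import cv2,numpy as np
a=[cv2.resize(cv2.imread(f'pics/{n}1.png'),(400,300)) for n in('scene','side')]
cv2.imwrite('pics/both1.png',cv2.resize(np.hstack(a),(800,300)))"
```

```text
scene green [273.5, 219.0] 44.0 [[0.49733104 0.07752038 0.022     ]]
plate ((500.34918212890625, 61.33130645751953), (255.285888671875, 116.77111053466797), 89.03779602050781) 1991 depth z 0.00769239606188199
raised n 816
side green [225.38095238095238, 190.57142857142858] 21.0 [[0.50328755 0.06908462 0.022     ]]
plate ((502.8776550292969, 58.960182189941406), (262.6818542480469, 112.91093444824219), 89.03466796875) 934 depth z 0.011891010952931547
raised n 926
button tri [0.50132608 0.07483905 0.01813555]
```

View pics/scene1.png

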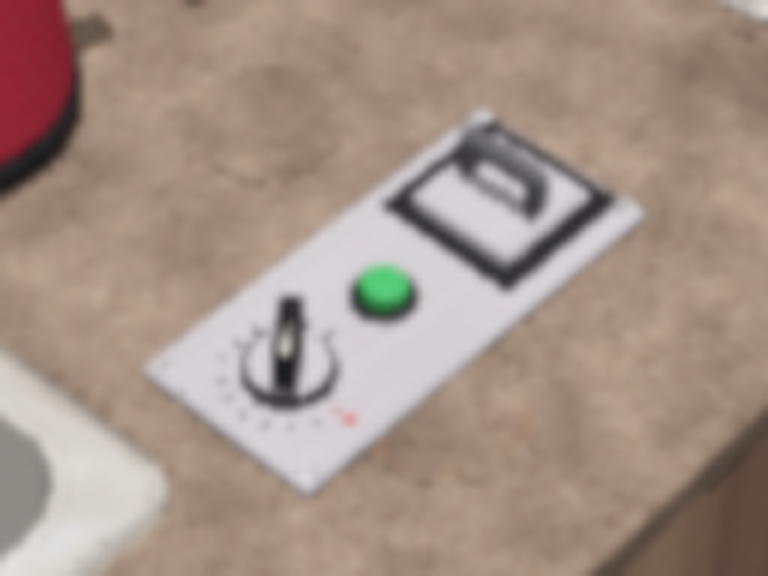

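The crop shows the plate clearly. The knob pointer leans about 60° off the red mark, and the handle bar runs along unit x. The plate centre is about (0.5015, 0.060) with yaw about -1°, and the triangulated button fits that. Next I plan the approach.

```bash
cat >> h.py <<'E'
def plan(xyz,phi,n):
    s=bot.get_state(); p=np.array(s['ee_pos']); r=R.from_rotvec(s['ee_rot']); x=np.array(xyz,float)
    f=np.radians(phi); T=R.from_matrix(np.array([[np.cos(f),np.sin(f),0],[np.sin(f),-np.cos(f),0],[0,0,-1]]).T.reshape(3,3).T)
    tw=(r.inv()*T).as_rotvec()/n; print('at',p.round(4),'phi',np.degrees(np.arctan2(r.as_matrix()[1,0],r.as_matrix()[0,0])).round(2),'F',np.array(s['force']).round(1),'w',round(s['gripper_width'],4))
    for k in range(n):
        d=(x-p)/n; print((r.inv().apply(d)*1000).round(1).tolist(),np.degrees(tw).round(2).tolist()); r=r*R.from_rotvec(tw)
E
python3 - <<'E'
from h import *
s=bot.get_state(); c=cam('wrist'); r=R.from_rotvec(s['ee_rot']).as_matrix()
print('cam in tool',r.T@(c['t']-s['ee_pos']),'\n',(r.T@c['R']).round(2),c['fx'])
c=cam('scene'); P=cloud(c); h=cv2.cvtColor(c['pixels'],cv2.COLOR_RGB2HSV)
m=((h[...,0]<8)|(h[...,0]>170))&(h[...,1]>150)&(P[...,0]>.45)&(P[...,2]>.03)&(P[...,2]<.3)
print('kettle x,y,z',np.percentile(P[m],[1,99],axis=0).round(3))
plan([.44,.08,.26],120,15)
E
```

```text
cam in tool [ 0.0794329  -0.00061436 -0.14212254] 
 [[ 0.   -0.95 -0.31]
 [ 1.    0.   -0.  ]
 [ 0.   -0.31  0.95]] 342.24263874736477
kettle x,y,z [[0.698 0.015 0.032]
 [0.966 0.206 0.247]]
at [ 0.2643 -0.5661  0.2309] phi 25.03 F [0.3 0.1 0.7] w 0.0855
[28.8, -34.1, -1.9] [-0.0, -0.0, -6.33]
[32.4, -30.7, -1.9] [-0.0, -0.0, -6.33]
[35.6, -26.9, -1.9] [-0.0, -0.0, -6.33]
[38.4, -22.8, -1.9] [-0.0, -0.0, -6.33]
[40.6, -18.5, -1.9] [-0.0, -0.0, -6.33]
[42.4, -13.9, -1.9] [-0.0, -0.0, -6.33]
[43.7, -9.1, -1.9] [-0.0, -0.0, -6.33]
[44.4, -4.2, -1.9] [-0.0, -0.0, -6.33]
[44.6, 0.7, -1.9] [-0.0, -0.0, -6.33]
[44.3, 5.6, -1.9] [-0.0, -0.0, -6.33]
[43.4, 10.5, -1.9] [-0.0, -0.0, -6.33]
[42.0, 15.2, -1.9] [-0.0, -0.0, -6.33]
[40.0, 19.7, -1.9] [-0.0, -0.0, -6.33]
[37.6, 24.0, -1.9] [-0.0, -0.0, -6.33]
[34.7, 28.0, -1.9] [-0.0, -0.0, -6.33]
```

>>> send_rows(
  plan=[
    {"slide":[29,-34,-2],"twist":[0,0,-6.3],"grip":85},
    {"slide":[32,-31,-2],"twist":[0,0,-6.3],"grip":85},
    {"slide":[36,-27,-2],"twist":[0,0,-6.3],"grip":85},
    {"slide":[38,-23,-2],"twist":[0,0,-6.3],"grip":85},
    {"slide":[41,-18,-2],"twist":[0,0,-6.3],"grip":85},
  ],
)

```text
time: 0.8
ee_pos: [0.3234, -0.3491, 0.2413]
ee_rot: [2.764, 1.493, 0.0]
force: [0.5, 0.2, 1.0]
gripper_width: 0.085
grip_force: 0.0
```

>>> send_rows(
  plan=[
    {"slide":[42,-14,-2],"twist":[0,0,-6.3],"grip":85},
    {"slide":[44,-9,-2],"twist":[0,0,-6.3],"grip":85},
    {"slide":[44,-4,-2],"twist":[0,0,-6.3],"grip":85},
    {"slide":[45,1,-2],"twist":[0,0,-6.3],"grip":85},
    {"slide":[44,6,-2],"twist":[0,0,-6.3],"grip":85},
  ],
)

```text
time: 1.3
ee_pos: [0.3835, -0.1346, 0.2516]
ee_rot: [2.254, 2.187, 0.001]
force: [0.8, -0.2, 0.0]
gripper_width: 0.0849
grip_force: 0.0
```

>>> send_rows(
  plan=[
    {"slide":[43,10,-2],"twist":[0,0,-6.3],"grip":85},
    {"slide":[42,15,-2],"twist":[0,0,-6.3],"grip":85},
    {"slide":[40,20,-2],"twist":[0,0,-6.3],"grip":85},
    {"slide":[38,24,-2],"twist":[0,0,-6.3],"grip":85},
    {"slide":[35,28,-2],"twist":[0,0,-6.3],"grip":85},
  ],
)

```text
time: 1.8
ee_pos: [0.443, 0.0809, 0.2617]
ee_rot: [1.575, 2.717, 0.001]
force: [1.1, -0.6, 0.2]
gripper_width: 0.085
grip_force: 0.0
```

```bash
python3 - <<'E'
from h import *
c=cam('wrist'); s=bot.get_state(); print(s['time'],s['ee_pos'],np.array(s['q']).round(2)); print(c['t'])
# project predictions of knob, button, handle
def proj(X): 
    rv=cv2.Rodrigues(c['R'].T)[0]; return cv2.projectPoints(np.array(X,float),rv,-c['R'].T@c['t'],c['K'],np.array(c['distortion']))[0][:,0].round(0)
print(proj([[.503,.14,.045],[.5017,.072,.022],[.5,-.015,.048]]).tolist())
cv2.imwrite('pics/wrist1.png',cv2.resize(c['pixels'][...,::-1],(768,576)))
E
```

```text
1.85 [0.44388796 0.08664991 0.26211383] [ 0.01 -0.23  1.92  0.    1.45 -0.52]
[0.40388589 0.15009451 0.40380777]
[[329.0, 138.0], [292.0, 185.0], [254.0, 252.0]]
```

View pics/wrist1.png

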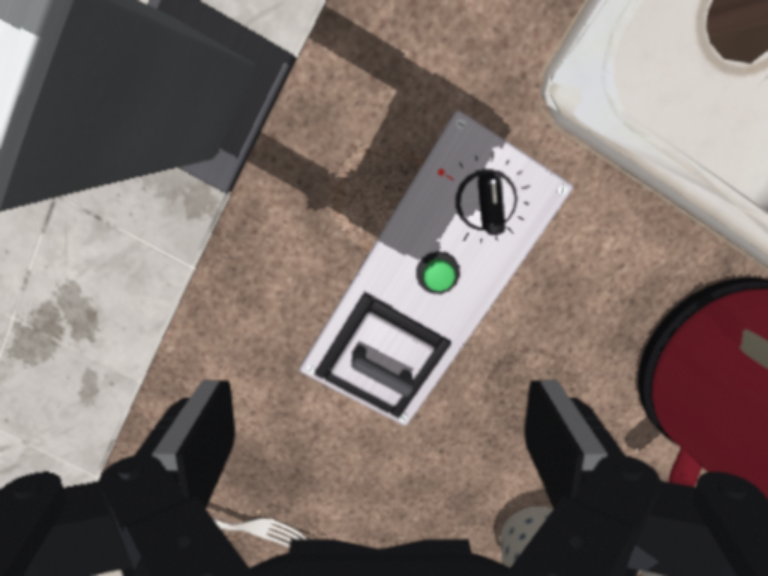

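The wrist view (768-wide scale) shows the knob bar from (488,172), the pointer end, to (496,230), the button at (439,275) and the handle bar at (384,368). All of these match the predictions within a few pixels. Next I refine with masks.

```bash
cat >> h.py <<'E'
def wristmeas(bar_z=.045):
    c=cam('wrist'); im=c['pixels']; h=cv2.cvtColor(im,cv2.COLOR_RGB2HSV); P=cloud(c); out={'c':c}
    g=cv2.inRange(h,(45,120,40),(85,255,255)); M=cv2.moments(g,True); gu=[M['m10']/M['m00'],M['m01']/M['m00']] if M['m00'] else None
    if gu: out['g']=gu; print('button',plane(c,[gu],.022)[0].round(4),'depth z',depth(c,[np.round(gu)])[0].round(4))
    for nm,pc,zl in (('knob',(.503,.14),.030),('handle',(.5,-.015),.034)):
        m=((np.abs(P[...,0]-pc[0])<.04)&(np.abs(P[...,1]-pc[1])<.04)&(P[...,2]>zl)).astype(np.uint8)
        if m.sum()<20: continue
        k,lab,st,_=cv2.connectedComponentsWithStats(m); i=1+np.argmax(st[1:,4]); v,u=np.where(lab==i)
        z=np.percentile(P[lab==i][:,2],80); Q=P[lab==i]; top=Q[Q[:,2]>z-.006]
        r=cv2.minAreaRect((top[:,:2]*1000).astype(np.float32)); bx=cv2.boxPoints(r); e=bx[1]-bx[0]; f=bx[2]-bx[1]; e=e if np.hypot(*e)>np.hypot(*f) else f
        a=np.degrees(np.arctan2(e[1],e[0]))%180
        print(nm,'c',np.round(r[0],1),'size',np.round(r[1],1),'long axis deg',a.round(1),'top z',z.round(4),'n',len(u)); 
        top2=[np.mean(u),np.mean(v)]; out[nm]=top2
    return out
E
python3 - <<'E'
from h import *
o=wristmeas(); c=o['c']
h=cv2.cvtColor(c['pixels'],cv2.COLOR_RGB2HSV); P=cloud(c)
pl=((h[...,2]>70)&(h[...,1]<50)&(P[...,2]>.004)&(P[...,2]<.02)&(abs(P[...,0]-.5)<.09)&(abs(P[...,1]-.06)<.16)).astype(np.uint8)
k,lab,st,_=cv2.connectedComponentsWithStats(pl); i=1+np.argmax(st[1:,4]); v,u=np.where(lab==i)
W=plane(c,np.c_[u,v],.008)[:,:2]; print('plate',cv2.minAreaRect((W*1000).astype(np.float32)))
print('knob bar ends @z.045',plane(c,[[488/1.5,172/1.5],[496/1.5,230/1.5]],.045).round(4).tolist())
e=plane(c,[[488/1.5,172/1.5],[496/1.5,230/1.5]],.045)
E
```

```text
button [0.5011 0.0736 0.022 ] depth z [0.5014 0.0734 0.0214]
knob c [485.4 117.9] size [43.  21.7] long axis deg 22.7 top z 0.3348 n 11707
handle c [500.3 -14.2] size [11.9 53.2] long axis deg 178.3 top z 0.0478 n 509
plate ((501.22027587890625, 60.939781188964844), (249.00665283203125, 109.77301788330078), 89.03050231933594)
knob bar ends @z.045 [[0.4866, 0.1655, 0.045], [0.5143, 0.1344, 0.045]]
```

```bash
sed -i 's/(P\[...,2\]>zl))/(P[...,2]>zl)\&(P[...,2]<.09))/' h.py; python3 - <<'E'
from h import *
o=wristmeas(); c=o['c']; P=cloud(c)
m=(abs(P[...,0]-.503)<.035)&(abs(P[...,1]-.141)<.035)&(P[...,2]>.037)&(P[...,2]<.06)
Q=P[m]; print('bar rough',Q.mean(0),len(Q)); d=Q[:,:2]-Q[:,:2].mean(0); w,V=np.linalg.eigh(d.T@d); print(np.degrees(np.arctan2(V[1,1],V[0,1]))%180, np.ptp(d@V,axis=0))
x=c['pixels'][100:170,290:370,::-1]; cv2.imwrite('pics/knob1.png',cv2.resize(x,(640,560),interpolation=cv2.INTER_NEAREST))
E
```

```text
button [0.501  0.0737 0.022 ] depth z [0.5004 0.0738 0.0215]
knob c [503.4 140.7] size [14.5 42.5] long axis deg 127.9 top z 0.0446 n 576
handle c [500.3 -14. ] size [11.6 53.2] long axis deg 179.2 top z 0.0477 n 512
bar rough [0.50205999 0.14101856 0.04338269] 526
127.97444099369709 [0.01456573 0.04253379]
```

View pics/knob1.png

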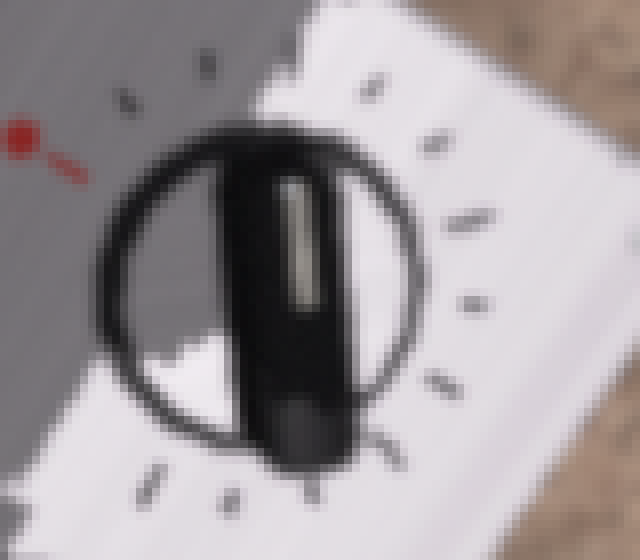

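The crop shows the bar with the white pointer at its upper end (300,240). The bar axis is 128° in world, so the angle is about 0.89 rad, and its centre is (0.5026, 0.1408) with its top at 45 mm, which matches.

```bash
python3 - <<'E'
from h import *
plan([.5026,.1408,.08],128,5)
E
```

```text
at [0.4428 0.0814 0.2614] phi 119.83 F [0.2 0.  0.5] w 0.085
[4.4, 16.3, 36.3] [0.0, -0.0, -1.63]
[3.9, 16.4, 36.3] [0.0, -0.0, -1.63]
[3.4, 16.5, 36.3] [0.0, -0.0, -1.63]
[3.0, 16.6, 36.3] [0.0, -0.0, -1.63]
[2.5, 16.7, 36.3] [0.0, -0.0, -1.63]
```

>>> send_rows(
  plan=[
    {"slide":[4.4,16.3,36],"twist":[0,0,-1.6],"grip":50},
    {"slide":[3.9,16.4,36],"twist":[0,0,-1.6],"grip":50},
    {"slide":[3.4,16.5,36],"twist":[0,0,-1.6],"grip":50},
    {"slide":[3,16.6,36],"twist":[0,0,-1.7],"grip":50},
    {"slide":[2.5,16.7,36],"twist":[0,0,-1.7],"grip":50},
  ],
)

```text
time: 2.45
ee_pos: [0.5034, 0.137, 0.08]
ee_rot: [1.385, 2.819, -0.0]
force: [0.0, -0.1, -0.1]
gripper_width: 0.0501
grip_force: 0.0
```

```bash
python3 - <<'E'
from h import *
wristmeas(); plan([.5026,.1408,.023],128,4)
E
```

```text
button [0.5065 0.0796 0.022 ] depth z [0.5064 0.0791 0.0215]
knob c [502.9 140.8] size [13.8 41.4] long axis deg 128.4 top z 0.0447 n 1728
handle c [504.1  -9. ] size [18.7  6.7] long axis deg 15.4 top z 0.0458 n 287
at [0.5003 0.1377 0.073 ] phi 127.73 F [-3.2 -1.1 -3. ] w 0.05
[0.2, 1.0, 12.5] [-0.1, -0.07, -0.07]
[0.2, 1.0, 12.5] [-0.1, -0.07, -0.07]
[0.2, 1.0, 12.5] [-0.1, -0.07, -0.07]
[0.2, 0.9, 12.5] [-0.1, -0.07, -0.07]
```

>>> send_rows(
  plan=[
    {"slide":[0,0,0],"twist":[0,0,0],"grip":50},
    {"slide":[0,0,0],"twist":[0,0,0],"grip":50},
    {"slide":[0,0,0],"twist":[0,0,0],"grip":50},
    {"slide":[0,0,0],"twist":[0,0,0],"grip":50},
    {"slide":[0,0,0],"twist":[0,0,0],"grip":50},
  ],
)

```text
time: 3.0
ee_pos: [0.5038, 0.1379, 0.083]
ee_rot: [1.384, 2.818, 0.003]
force: [-0.4, -0.4, 0.5]
gripper_width: 0.0501
grip_force: 0.0
```

```bash
python3 - <<'E'
from h import *
wristmeas(); plan([.5027,.1408,.023],128.2,4)
E
```

```text
button [0.5068 0.0798 0.022 ] depth z [0.5068 0.0798 0.022 ]
knob c [502.9 140.7] size [13.7 40.9] long axis deg 128.4 top z 0.0446 n 1660
handle c [504.8  -9.6] size [19.   8.1] long axis deg 20.6 top z 0.0468 n 331
at [0.5036 0.1379 0.0826] phi 127.71 F [-0.1 -0.4 -0.4] w 0.0496
[0.7, 0.2, 14.9] [0.03, 0.02, -0.12]
[0.7, 0.3, 14.9] [0.03, 0.02, -0.12]
[0.7, 0.3, 14.9] [0.03, 0.02, -0.12]
[0.7, 0.3, 14.9] [0.03, 0.02, -0.12]
```

>>> send_rows(
  plan=[
    {"slide":[1,0.3,20],"twist":[0,0,-0.3],"grip":50},
    {"slide":[1,0.3,18],"twist":[0,0,-0.2],"grip":50},
    {"slide":[0.8,0.3,12],"twist":[0,0,0],"grip":50},
    {"slide":[0,0,6.5],"twist":[0,0,0],"grip":50},
    {"slide":[0,0,3],"twist":[0,0,0],"grip":50},
  ],
)

```text
time: 3.55
ee_pos: [0.5017, 0.1408, 0.0214]
ee_rot: [-1.371, -2.826, 0.001]
force: [0.2, -0.2, -0.8]
gripper_width: 0.0498
grip_force: 0.0
```

>>> send_rows(
  plan=[
    {"slide":[0,0,0],"twist":[0,0,0],"grip":30},
    {"slide":[0,0,0],"twist":[0,0,0],"grip":5},
    {"slide":[0,0,0],"twist":[0,0,0],"grip":5},
    {"slide":[0,0,0],"twist":[0,0,0],"grip":5},
    {"slide":[0,0,0],"twist":[0,0,0],"grip":5},
  ],
)

```text
time: 4.05
ee_pos: [0.5025, 0.1409, 0.0227]
ee_rot: [1.371, 2.825, 0.001]
force: [-1.7, 0.2, 5.6]
gripper_width: 0.0129
grip_force: 60.1
```

>>> send_rows(
  plan=[
    {"slide":[0,0,0],"twist":[0,0,-5],"grip":5},
    {"slide":[0,0,0],"twist":[0,0,-6],"grip":5},
    {"slide":[0,0,0],"twist":[0,0,-6],"grip":5},
    {"slide":[0,0,0],"twist":[0,0,-6],"grip":5},
    {"slide":[0,0,0],"twist":[0,0,-5],"grip":5},
  ],
)

```text
time: 4.55
ee_pos: [0.5021, 0.1403, 0.0227]
ee_rot: [0.641, 3.075, -0.001]
force: [-3.2, -3.0, 8.7]
gripper_width: 0.0129
grip_force: 60.7
```

>>> send_rows(
  plan=[
    {"slide":[0,0,0],"twist":[0,0,-6],"grip":5},
    {"slide":[0,0,0],"twist":[0,0,-6],"grip":5},
    {"slide":[0,0,0],"twist":[0,0,-5],"grip":5},
    {"slide":[0,0,0],"twist":[0,0,-4],"grip":5},
    {"slide":[0,0,0],"twist":[0,0,-2],"grip":5},
  ],
)

```text
time: 5.05
ee_pos: [0.5019, 0.1397, 0.0227]
ee_rot: [-0.017, -3.141, 0.003]
force: [-4.6, -5.9, 10.4]
gripper_width: 0.013
grip_force: 60.9
```

>>> send_rows(
  plan=[
    {"slide":[0,0,0],"twist":[0,0,-1.5],"grip":5},
    {"slide":[0,0,0],"twist":[0,0,-1],"grip":5},
    {"slide":[0,0,0],"twist":[0,0,0],"grip":5},
    {"slide":[0,0,0],"twist":[0,0,0],"grip":5},
    {"slide":[0,0,0],"twist":[0,0,0],"grip":5},
  ],
)

```text
time: 5.55
ee_pos: [0.502, 0.1398, 0.0227]
ee_rot: [0.042, -3.141, 0.001]
force: [-4.6, -6.0, 10.3]
gripper_width: 0.0129
grip_force: 68.8
```

```bash
python3 - <<'E'
from h import *
plan([.5027,.1408,.023],179,1); print(np.array(bot.get_state()['torque']).round(2))
E
```

```text
at [0.502  0.1398 0.0227] phi -178.47 F [-4.6 -6.  10.3] w 0.0129
[-0.8, 1.0, -0.3] [-0.05, -0.03, 2.53]
[-1.03  0.71 -1.49]
```

>>> send_rows(
  plan=[
    {"slide":[0,0,0],"twist":[0,0,0],"grip":40},
    {"slide":[0,0,0],"twist":[0,0,0],"grip":50},
    {"slide":[0,0,0],"twist":[0,0,0],"grip":50},
    {"slide":[0,0,-10],"twist":[0,0,0],"grip":50},
    {"slide":[0,0,-25],"twist":[0,0,0],"grip":50},
  ],
)

```text
time: 6.05
ee_pos: [0.4998, 0.1407, 0.0554]
ee_rot: [0.048, -3.136, 0.001]
force: [-0.7, 0.1, -1.1]
gripper_width: 0.0501
grip_force: 0.0
```

>>> send_rows(
  plan=[
    {"slide":[0,0,-30],"twist":[0,0,0.5],"grip":50},
    {"slide":[0,0,-30],"twist":[0,0,0.5],"grip":50},
    {"slide":[0,0,-20],"twist":[0,0,0.5],"grip":50},
    {"slide":[0,0,-5],"twist":[0,0,0],"grip":50},
    {"slide":[0,0,0],"twist":[0,0,0],"grip":50},
  ],
)

```text
time: 6.55
ee_pos: [0.5026, 0.141, 0.1429]
ee_rot: [-0.007, 3.139, 0.0]
force: [0.0, -0.4, 0.0]
gripper_width: 0.0498
grip_force: 0.0
```

```bash
python3 - <<'E'
from h import *
c=wristmeas()['c']; plan([.5014,.0733,.08],179,5)
cv2.imwrite('pics/wrist2.png',cv2.resize(c['pixels'][...,::-1],(768,576)))
E
```

```text
button [0.5008 0.0737 0.022 ] depth z [0.5006 0.074  0.0221]
knob c [503.7 140.3] size [13.9 42.1] long axis deg 178.7 top z 0.0447 n 1012
handle c [500.  -13.7] size [12.5 52.9] long axis deg 179.6 top z 0.0476 n 1393
at [0.5017 0.1409 0.1415] phi -179.75 F [ 0.5 -0.2 -0.1] w 0.0501
[0.1, -13.5, 12.3] [0.0, -0.0, 0.25]
[0.1, -13.5, 12.3] [0.0, -0.0, 0.25]
[-0.0, -13.5, 12.3] [0.0, -0.0, 0.25]
[-0.1, -13.5, 12.3] [0.0, -0.0, 0.25]
[-0.1, -13.5, 12.3] [0.0, -0.0, 0.25]
```

View pics/wrist2.png

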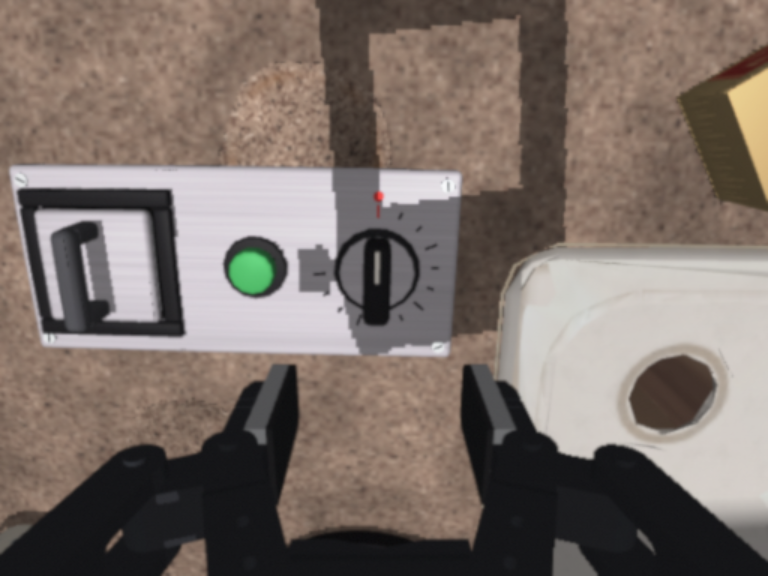

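The view shows the pointer at the red mark (378,197–290), so the knob is off at 178.7°. Next, the button at (0.501, 0.0736).

>>> send_rows(
  plan=[
    {"slide":[0.2,-14,12],"twist":[0,0,0.3],"grip":0},
    {"slide":[0.2,-16,13],"twist":[0,0,0.3],"grip":0},
    {"slide":[0.2,-16,15],"twist":[0,0,0.3],"grip":0},
    {"slide":[0.1,-14,15],"twist":[0,0,0.3],"grip":0},
    {"slide":[0.1,-7.5,10],"twist":[0,0,0],"grip":0},
  ],
)

```text
time: 7.1
ee_pos: [0.4983, 0.0716, 0.0733]
ee_rot: [-0.029, -3.136, 0.001]
force: [-0.2, 0.8, 0.2]
gripper_width: 0.0004
grip_force: 0.0
```

>>> send_rows(
  plan=[
    {"slide":[0,0,10],"twist":[0,0,0],"grip":0},
    {"slide":[0,0,10],"twist":[0,0,0],"grip":0},
    {"slide":[0,0,5],"twist":[0,0,0],"grip":0},
    {"slide":[0,0,0],"twist":[0,0,0],"grip":0},
    {"slide":[0,0,0],"twist":[0,0,0],"grip":0},
  ],
)

```text
time: 7.6
ee_pos: [0.501, 0.0738, 0.0521]
ee_rot: [0.026, 3.141, 0.0]
force: [-0.3, -0.0, -0.4]
gripper_width: 0.0001
grip_force: 0.0
```

```bash
python3 - <<'E'
from h import *
plan([.501,.0736,.017],179,3)
E
```

```text
at [0.501  0.0738 0.0521] phi 179.07 F [-0.3 -0.  -0.4] w 0.0001
[0.0, -0.1, 11.7] [0.0, 0.01, 0.02]
[0.0, -0.1, 11.7] [0.0, 0.01, 0.02]
[0.0, -0.1, 11.7] [0.0, 0.01, 0.02]
```

>>> send_rows(
  plan=[
    {"slide":[0,0,12],"twist":[0,0,0],"grip":0},
    {"slide":[0,0,11],"twist":[0,0,0],"grip":0},
    {"slide":[0,0,6],"twist":[0,0,0],"grip":0},
    {"slide":[0,0,4],"twist":[0,0,0],"grip":0},
    {"slide":[0,0,2.5],"twist":[0,0,0],"grip":0},
  ],
)

```text
time: 8.1
ee_pos: [0.5, 0.0734, 0.0158]
ee_rot: [-0.027, -3.14, -0.0]
force: [-7.1, 0.9, 18.9]
gripper_width: -0.0002
grip_force: 10.0
```

>>> send_rows(
  plan=[
    {"slide":[0,0,0],"twist":[0,0,0],"grip":0},
    {"slide":[0,0,0],"twist":[0,0,0],"grip":0},
    {"slide":[0,0,0],"twist":[0,0,0],"grip":0},
    {"slide":[0,0,0],"twist":[0,0,0],"grip":0},
    {"slide":[0,0,0],"twist":[0,0,0],"grip":0},
  ],
)

```text
time: 8.6
ee_pos: [0.5007, 0.0734, 0.0164]
ee_rot: [-0.027, -3.141, -0.0]
force: [-2.9, 0.5, 3.9]
gripper_width: 0.0001
grip_force: 2.3
```

>>> send_rows(
  plan=[
    {"slide":[0,0,0],"twist":[0,0,0],"grip":0},
    {"slide":[0,0,0],"twist":[0,0,0],"grip":0},
    {"slide":[0,0,0],"twist":[0,0,0],"grip":0},
    {"slide":[0,0,0],"twist":[0,0,0],"grip":0},
    {"slide":[0,0,0],"twist":[0,0,0],"grip":0},
  ],
)

```text
time: 9.1
ee_pos: [0.5007, 0.0733, 0.0163]
ee_rot: [-0.027, -3.141, -0.0]
force: [-2.5, 1.0, 5.1]
gripper_width: -0.0002
grip_force: 2.3
```

```bash
python3 - <<'E'
from h import *
wristmeas(); plan([.501,.0736,.017],179,1)
E
```

```text
button [0.4895 0.0702 0.022 ] depth z [0.4902 0.07   0.0207]
knob c [499.5 113.6] size [26.3 22.7] long axis deg 88.8 top z 0.0833 n 9464
handle c [499.7   0. ] size [46.6 57. ] long axis deg 172.8 top z 0.0509 n 15505
at [0.5008 0.0733 0.0163] phi 179.03 F [-3.7  0.5  3.7] w 0.0001
[-0.2, 0.3, -0.7] [0.0, 0.0, 0.03]
```

>>> send_rows(
  plan=[
    {"slide":[0,0,-15],"twist":[0,0,0],"grip":0},
    {"slide":[0,0,-35],"twist":[0,0,0],"grip":0},
    {"slide":[0,0,-40],"twist":[0,0,0],"grip":50},
    {"slide":[0,0,-35],"twist":[0,0,0],"grip":50},
    {"slide":[0,-20,-20],"twist":[0,0,0],"grip":50},
  ],
)

```text
time: 9.65
ee_pos: [0.5026, 0.0543, 0.1647]
ee_rot: [0.023, 3.135, 0.001]
force: [0.8, 0.0, -0.3]
gripper_width: 0.0431
grip_force: 0.0
```

>>> send_rows(
  plan=[
    {"slide":[0,-30,0],"twist":[0,0,0],"grip":50},
    {"slide":[0,-25,0],"twist":[0,0,0],"grip":50},
    {"slide":[0,-13,0],"twist":[0,0,0],"grip":50},
    {"slide":[0,0,0],"twist":[0,0,0],"grip":50},
    {"slide":[0,0,0],"twist":[0,0,0],"grip":50},
  ],
)

```text
time: 10.15
ee_pos: [0.4993, -0.0143, 0.161]
ee_rot: [-0.028, -3.141, -0.001]
force: [0.4, 0.3, -0.0]
gripper_width: 0.0502
grip_force: 0.0
```

```bash
python3 - <<'E'
from h import *
c=wristmeas()['c']; plan([.5,-.0143,.052],179,5)
cv2.imwrite('pics/wrist3.png',cv2.resize(c['pixels'][...,::-1],(768,576)))
E
```

```text
button [0.5006 0.0708 0.022 ] depth z [0.5011 0.0712 0.0209]
knob c [503. 140.] size [14.6 41.5] long axis deg 177.1 top z 0.0445 n 1150
handle c [500.3 -14.7] size [12.  53.3] long axis deg 179.0 top z 0.0532 n 6244
at [ 0.4992 -0.014   0.1609] phi 179.03 F [ 0.6  0.8 -0.3] w 0.0497
[-0.2, -0.1, 21.8] [0.01, -0.0, 0.01]
[-0.2, -0.1, 21.8] [0.01, -0.0, 0.01]
[-0.2, -0.1, 21.8] [0.01, -0.0, 0.01]
[-0.2, -0.1, 21.8] [0.01, -0.0, 0.01]
[-0.2, -0.1, 21.8] [0.01, -0.0, 0.01]
```

View pics/wrist3.png

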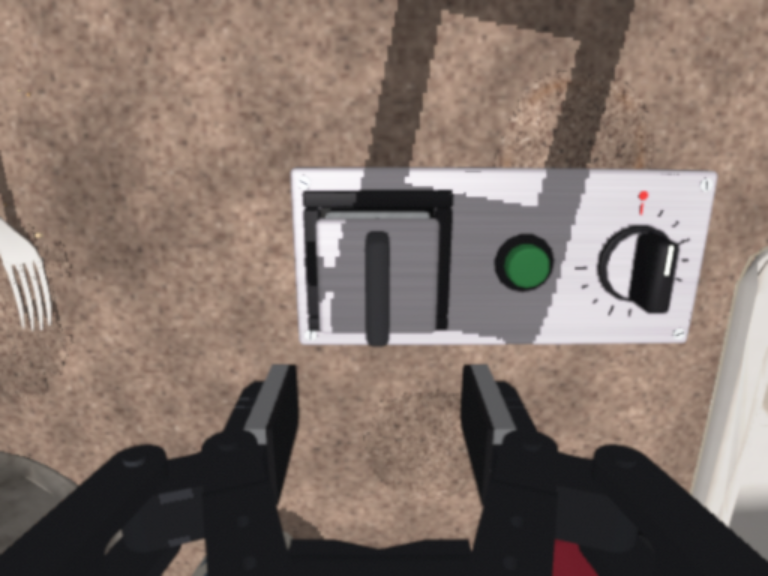

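The view shows the cap risen (cap at (380,270), bar from (377,232) to (377,345)), the button out again at (525,265) and the knob still at its mark. Next I check the bar height.

```bash
python3 - <<'E'
from h import *
c=cam('wrist');P=cloud(c)
for x in (.48,.5,.52):
    m=(abs(P[...,0]-x)<.008)&(abs(P[...,1]+.0145)<.004)&(P[...,2]<.1); print(x,np.median(P[m][:,2]),m.sum())
m=(abs(P[...,0]-.5)<.02)&(abs(P[...,1]+.038)<.004)&(P[...,2]<.1); print('cap',np.median(P[m][:,2]))
# second view: bar height by triangulation is checked with the side camera depth
c=cam('side');P=cloud(c); m=(abs(P[...,0]-.5)<.02)&(abs(P[...,1]+.0145)<.02)&(P[...,2]<.1)&(P[...,2]>.02); print('side top',np.percentile(P[m][:,2],[90,98]) if m.any() else None)
E
```

```text
0.48 0.07172679864233412 368
0.5 0.07289115001206656 240
0.52 0.072804824706768 199
cap 0.0436755640254049
side top [0.07633889 0.07822504]
```

>>> send_rows(
  plan=[
    {"slide":[-0.5,-0.4,35],"twist":[0,0,0],"grip":50},
    {"slide":[-0.5,0,30],"twist":[0,0,0],"grip":50},
    {"slide":[0,0,22],"twist":[0,0,0],"grip":50},
    {"slide":[0,0,13],"twist":[0,0,0],"grip":50},
    {"slide":[0,0,7],"twist":[0,0,0],"grip":50},
  ],
)

```text
time: 10.8
ee_pos: [0.4996, -0.0144, 0.0531]
ee_rot: [-0.025, -3.14, -0.001]
force: [0.1, 0.0, 0.5]
gripper_width: 0.0503
grip_force: 0.0
```

>>> send_rows(
  plan=[
    {"slide":[0,0,2.5],"twist":[0,0,0],"grip":40},
    {"slide":[0,0,0],"twist":[0,0,0],"grip":20},
    {"slide":[0,0,0],"twist":[0,0,0],"grip":3},
    {"slide":[0,0,0],"twist":[0,0,0],"grip":3},
    {"slide":[0,0,0],"twist":[0,0,0],"grip":3},
  ],
)

```text
time: 11.3
ee_pos: [0.5012, -0.0154, 0.0528]
ee_rot: [0.027, 3.139, -0.001]
force: [1.1, -0.7, 0.2]
gripper_width: 0.0108
grip_force: 60.5
```

>>> send_rows(
  plan=[
    {"slide":[0,0,0],"twist":[0,0,0],"grip":3},
    {"slide":[0,0,0],"twist":[0,0,0],"grip":3},
    {"slide":[0,0,-3],"twist":[0,0,0],"grip":3},
    {"slide":[0,0,-5],"twist":[0,0,0],"grip":3},
    {"slide":[0,0,-5],"twist":[0,0,0],"grip":3},
  ],
)

```text
time: 11.8
ee_pos: [0.5011, -0.0154, 0.0654]
ee_rot: [0.027, 3.14, -0.001]
force: [5.2, -1.2, -2.4]
gripper_width: 0.0103
grip_force: 60.2
```

>>> send_rows(
  plan=[
    {"slide":[0,0,-8],"twist":[0,0,0],"grip":3},
    {"slide":[0,0,-10],"twist":[0,0,0],"grip":3},
    {"slide":[0,0,-10],"twist":[0,0,0],"grip":3},
    {"slide":[0,0,-8],"twist":[0,0,0],"grip":3},
    {"slide":[0,0,-6],"twist":[0,0,0],"grip":3},
  ],
)

```text
time: 12.3
ee_pos: [0.5011, -0.0154, 0.1074]
ee_rot: [0.027, 3.139, -0.001]
force: [6.6, -2.6, -4.7]
gripper_width: 0.0106
grip_force: 59.8
```

>>> send_rows(
  plan=[
    {"slide":[0,0,-4],"twist":[0,0,0],"grip":3},
    {"slide":[0,0,-4],"twist":[0,0,0],"grip":3},
    {"slide":[0,0,-4],"twist":[0,0,0],"grip":3},
    {"slide":[0,0,-6],"twist":[0,0,0],"grip":3},
    {"slide":[0,0,-8],"twist":[0,0,0],"grip":3},
  ],
)

```text
time: 12.8
ee_pos: [0.501, -0.0154, 0.1322]
ee_rot: [0.027, 3.139, -0.001]
force: [9.7, -1.4, -8.5]
gripper_width: 0.0105
grip_force: 59.3
```

>>> send_rows(
  plan=[
    {"slide":[0,0,-10],"twist":[0,0,0],"grip":3},
    {"slide":[0,0,-10],"twist":[0,0,0],"grip":3},
    {"slide":[0,0,-10],"twist":[0,0,0],"grip":3},
    {"slide":[0,0,-8],"twist":[0,0,0],"grip":3},
    {"slide":[0,0,-6],"twist":[0,0,0],"grip":3},
  ],
)

```text
time: 13.3
ee_pos: [0.501, -0.0153, 0.1765]
ee_rot: [0.027, 3.139, -0.001]
force: [10.0, -3.0, -9.7]
gripper_width: 0.0105
grip_force: 59.3
```

```bash
python3 - <<'E'
from h import *
plan([.501,-.0154,.198],179,5); print(bot.get_state()['grip_force'])
E
```

```text
at [ 0.501  -0.0153  0.1765] phi 179.02 F [10.  -3.  -9.7] w 0.0105
[-0.0, -0.0, -4.3] [-0.0, 0.02, 0.0]
[-0.0, -0.0, -4.3] [-0.0, 0.02, 0.0]
[-0.0, -0.0, -4.3] [-0.0, 0.02, 0.0]
[-0.0, -0.0, -4.3] [-0.0, 0.02, 0.0]
[0.0, -0.0, -4.3] [-0.0, 0.02, 0.0]
59.33677017688751
```

>>> send_rows(
  plan=[
    {"slide":[0,0,-6],"twist":[0,0,0],"grip":3},
    {"slide":[0,0,-6],"twist":[0,0,0],"grip":3},
    {"slide":[0,0,-4],"twist":[0,0,0],"grip":3},
    {"slide":[0,0,-3],"twist":[0,0,0],"grip":3},
    {"slide":[0,0,-1.5],"twist":[0,0,0],"grip":3},
  ],
)

```text
time: 13.8
ee_pos: [0.501, -0.0154, 0.1967]
ee_rot: [0.027, 3.14, -0.001]
force: [9.8, -2.7, -8.4]
gripper_width: 0.0107
grip_force: 59.4
```

>>> send_rows(
  plan=[
    {"slide":[0,0,-0.5],"twist":[0,0,0],"grip":3},
    {"slide":[0,0,-0.5],"twist":[0,0,0],"grip":3},
    {"slide":[0,0,0],"twist":[0,0,0],"grip":3},
    {"slide":[0,0,0],"twist":[0,0,0],"grip":3},
    {"slide":[0,0,0],"twist":[0,0,0],"grip":3},
  ],
)

```text
time: 14.3
ee_pos: [0.501, -0.0154, 0.1976]
ee_rot: [0.027, 3.14, -0.001]
force: [9.7, -2.3, -7.4]
gripper_width: 0.011
grip_force: 59.4
```

Not at the stop yet, so I creep up until the force rises.

>>> send_rows(
  plan=[
    {"slide":[0,0,-0.5],"twist":[0,0,0],"grip":3},
    {"slide":[0,0,-0.5],"twist":[0,0,0],"grip":3},
    {"slide":[0,0,-0.5],"twist":[0,0,0],"grip":3},
    {"slide":[0,0,0],"twist":[0,0,0],"grip":3},
    {"slide":[0,0,0],"twist":[0,0,0],"grip":3},
  ],
)

```text
time: 14.8
ee_pos: [0.5009, -0.0154, 0.1976]
ee_rot: [0.027, 3.14, -0.0]
force: [13.1, -3.4, -16.4]
gripper_width: 0.0105
grip_force: 58.5
```

>>> send_rows(
  plan=[
    {"slide":[0,0,-0.5],"twist":[0,0,0],"grip":3},
    {"slide":[0,0,-0.5],"twist":[0,0,0],"grip":3},
    {"slide":[0,0,0],"twist":[0,0,0],"grip":3},
    {"slide":[0,0,0],"twist":[0,0,0],"grip":3},
    {"slide":[0,0,0],"twist":[0,0,0],"grip":3},
  ],
)

```text
time: 15.3
ee_pos: [0.5009, -0.0153, 0.1977]
ee_rot: [0.027, 3.14, -0.0]
force: [17.0, -3.7, -21.1]
gripper_width: 0.0107
grip_force: 58.4
```

The force rises with no further travel, so this is the second stop. One check before handing in.

```bash
python3 - <<'E'
from h import *
c=cam('scene');cv2.imwrite('pics/end.png',np.hstack([cv2.resize(k['pixels'][y-70:y+80,x-75:x+75,::-1],(400,400)) for k,x,y in ((c,275,200),(cam('side'),226,180))]))
s=bot.get_state(); print(s['ee_pos'],s['force'],s['grip_force'])
P=cloud(c)
for n,q in (('handle/cap',(.5,-.015)),):
    m=(abs(P[...,0]-q[0])<.04)&(abs(P[...,1]-q[1])<.034)&(P[...,2]>.17)&(P[...,2]<.195); print('cap z',np.percentile(P[m][:,2],[50,95]))
E
```

```text
[ 0.50089511 -0.01535766  0.19767557] [ 16.7220046   -3.67951946 -22.1173985 ] 58.418492674827576
cap z [0.18742822 0.19079247]
```

View pics/end.png

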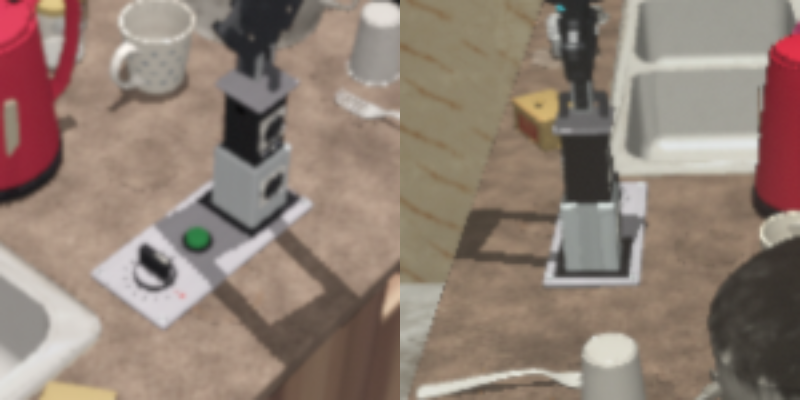

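Both sections are out, with the cap at about 188 mm as expected, and the knob bar points at the red mark. The bystanders have not moved.

```bash
python3 -c "
from cell import bot
print(bot.hand_in())"
```

```text
the job is handed in; nothing more can be done
None
```

The job is handed in: the timer knob is at its off stop, the button was pressed to free the tower, and the arm is holding the tower by its handle at the second stop with both sections out; the kettle, mug, tin and tumbler were left alone.

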